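# Close the paint tin on the mixer and set the mixing time

### The job

The tin of gold paint standing in the cup of the blue tin mixer has its lid sitting proud: first press the lid down until it is fully home, flush with the tin's rim. Then turn the timer's clicking sleeve so that its orange lug rests at the number 5, and let go. Leave the tin standing in its cup, and do not push about or tip the spare tin, the jar, the carved leaf and the brush beside them.

Things in the scene. Friction and masses are not known exactly. Their poses are not given: they have to be found in the camera images.
- mixer: blue casing 170 x 170 x 50 mm, fixed to the bench; a round steel cup (outer diameter 100 mm, inner 92, rim 70 mm above the bench, inner floor 55 mm above the bench) sits on the middle of its top. Origin: centre of the underside, z up
- tin: loose round paint tin, white with an ochre band, diameter 86 mm, 95 mm to its steel rim, about 0.85 kg, standing in the mixer's cup (so its rim is 150 mm above the bench). Origin: centre of its underside, z up. The rim is a 5 mm wide ring, inner diameter 76 mm
- lid (a joint): how far the tin's lid has been pressed in, in metres: 0 = standing 8 mm above the tin's rim, 0.008 = fully home, flush with the rim. It slides straight down in the tin's mouth, stiffly (about 7 N, then a hard stop; pressing with 10 to 20 N is right), and stays where it is left
- lid_top (a point): centre of the top of the lid, a flat grey metal disc of diameter 71 mm with an ochre edge and a thin ochre ring; z up. It is 103 mm above the tin's origin with the lid at 0, 95 mm when home
- timer: grey box 160 x 160 x 66 mm fixed to the bench, with a round white fixed dial (diameter 144 mm) on its top and an upright turning sleeve on the dial's middle. Origin: centre of the underside, z up, on the sleeve's axis
- dial (a point): centre of the dial's top face, 70 mm above the bench, axes as the timer's. Numbers 0 (red) to 8 (black) stand 62 mm from the centre, 30 degrees apart, clockwise from above, each with a tick. Number n lies at 120 - 30 n degrees from the x axis (positive towards y): 4 along +x, 5 at -30 degrees; the part towards -x is empty
- sleeve (a joint): angle of the black sleeve (diameter 47 mm with its ribs, foot of diameter 60 up to 76 mm, top 109 mm above the bench), in rad, clockwise from above: 0 = lug at number 0, 0.5236 more for each number, end stop at 8. It clicks in at each number; midway it tips over to the next. A click takes about 3 to 5 N at the lug
- lug (a point): middle of the top of the sleeve's orange lug, 42 mm from the axis and 100 mm above the bench. The lug is a radial bar 10 mm thick with upright sides, reaching 50 mm from the axis, underside 80 and top 100 mm above the bench; a white line on top points at the number. Push it sideways with a fingertip or pinch it from above
- spare_tin: bystander: loose closed white tin with a green band, diameter 104 mm, 118 mm high; origin: centre of its underside
- jar: bystander: loose jar with a black cap, diameter 68 mm, 100 mm high; origin: centre of its underside
- leaf: bystander: loose gold-painted carved leaf lying on the bench, 130 x 36 x 25 mm; origin: centre of its underside
- brush: bystander: loose paint brush lying on the bench, 200 mm long; origin at its middle, underside
There are look-alikes about, which are no part of the job. Several things have the shape of the timer; the one meant has the colours described above.

How it is judged:
By the outcome, as a careful person would: the job done as asked, in the order asked, and still so for the second after the job is handed in, with the robot touching nothing.
It also fails if it takes over 54 s, if anything falls off the work surface, if the arm or the gripper's body presses on something with over 40 N, if the wrist force passes 120 N, or if a joint passes its speed limit or range.

### The arm

A 7-joint arm with a two-finger parallel gripper is mounted at the origin on the work surface. World frame = base frame: x ahead of the robot, y to its left, z up, the work surface at z = 0. Lengths are in m, angles in rad, forces in N, time in s.
With the tool pointing down it reaches from about 0.425 to 0.925 m from the base axis. Payload 6.8 kg.
Tool frame: the origin (TCP) lies at the very end of the fingers, on their centre line; the grasp point (between the pads) lies 19 mm behind it; z points along the fingers, y is the line along which they close (so a half turn about z gives the same grasp; the last joint's range is limited). The gripper opens to 85 mm and grips with 20 to 120 N. Pads are 22 mm wide; open, the fingers measure 114 mm over their backs; the gripper's body (76 mm by 85 mm) begins 54 mm behind the grasp point. The pads swing forward as they close: fully open they stand 13 mm farther back than shut.
Start: joints at [-0.108, 0.477, 0.022, 1.555, -0.011, 1.109, -0.083], TCP at [0.675, 0, 0.231] pointing down, gripper open.
Joint ranges: [-2.96, 2.96], [-0.34, 2.1], [-1.41, 1.46], [0.24, 2.44], [-1.37, 4.51], [0.17, 1.92], [-2.96, 2.96]. Speed limits (rad/s): [2.39, 2.39, 3.14, 3.14, 3.14, 3.14, 3.14].

### API

Orientations are given as a unit quaternion [w, x, y, z].
In Python, from station import manip gives the robot as it stands.
- The arm moves only by the tool arm_command, never from a script. Its argument "steps" is a list of rows, each a list of 4 numbers: the shift along the tool's x, y, z in cm, then the turn about the tool's z in rad. In form: [[tx, ty, tz, spin], ...]. A call has 1 to 8 rows; each row is the pose to reach, as a shift and turn from the pose commanded when the call began, along the tool's axes at that moment; what a row does not reach only later rows make up. A row lasts 1/10 s, in which the tool goes at most 50 mm and 8.59 degrees, less where a joint would pass 70% of its speed; a pose out of reach is approached as far as the arm can. A call with a gripper value outside its range is refused whole. "grip" is the opening, from -1 (shut) to 1 (fully open), set as the call begins (left out, the last holds). The fingers move at their own pace and stop on an object; "grip_force" is the grip in N (left out, the last holds). Time passes only in rows, so rows that repeat a pose let the fingers close. It gives the time, the measured TCP pose, the force, the opening and the grip force at its end, in the units of the state.
- manip.get_obs(): the state, without advancing time (a new reading comes with each control period).
- manip.grab_frame(name): name is "scene" or "side" or "wrist"; returns the picture (480x640x3 uint8, red, green, blue); there is no depth.
- manip.calibration(name): a dict with "fx", "fy", "cx", "cy" (pixels), "dist_coeffs" ([k1, k2, p1, p2, k3] as OpenCV has them; the pictures are not rectified), "rvec" (rotation vector, rad) and "tvec" (3), from world to camera coordinates, as OpenCV has them. Camera axes: x right, y down, z forward; pixel columns grow to the right and rows downward; lengths in m; the calibration is good to about 2 mm. A picture is of the moment at which its call begins: read the wrist's pose just before it. calibration takes no time and is no camera call; for the wrist camera it gives the pose at the moment of the call.
- manip.finish_job(): hands the job in; it is judged then, once.
Trained networks look in the newest picture that a camera, given by its name, has taken for a name from the list of things; names that differ only in an ending like _2 or _b are one class to them, and where a whole thing is asked for, a point or a joint stands for the part that bears it (a point fixed in the world has none). Each returns a list of dicts, best first, with "confidence" (0 to 1); they miss things now and then, are a little off and sometimes report something else, mostly with a low value. They report only what shows in the picture. A call takes as long as a camera call. They do not tell look-alikes from the thing itself.
- manip.search_frame(target, camera): "at" ([row, column] in pixels, amid what is visible of it).
The state is a dict: "time_s": time; "qpos": joint angles; "qvel": joint speeds; "tau": joint torques, N m; "eef_pos": TCP position; "eef_rot": TCP orientation; "wrist_force": force on the tool from outside, world axes, zero at the start; "moment": the same for the moment, N m; "finger_gap": finger opening in m; "grip_force": force on a finger pad.
Only numpy, scipy, OpenCV 4.12 (cv2) and the standard library are available. Lean on these libraries where they do the work, as an engineer would, in place of code of your own. Each camera call takes 0.05 s, during which the arm holds its last target. There are 200 camera calls.

## Working session

There is one attempt and no reset: what is moved stays moved. The work goes in short steps, Python scripts to look and compute and a tool call to move; the robot and the scene stay as the last step left them, time stands still between calls to the robot, and variables do not carry over. Pictures are saved under pics/ and viewed, at most 10 in all, crops included, and the job is handed in when it is done.

Besides the shell and the picture viewer there is one more tool, called by a JSON object that holds its "op" and its "data", one argument or row to a line. arm_command: Moves the arm, as the interface text tells. Its arguments: {"type":"object","properties":{"steps":{"type":"array","items":{"type":"array","items":{"type":"number"}}},"grip":{"type":"number"},"grip_force":{"type":"number"}},"required":["steps"]}

```bash
mkdir -p pics
cat > h.py <<'E'
import numpy as np, cv2
from station import manip
def cal(n):
    c=manip.calibration(n);K=np.array([[c['fx'],0,c['cx']],[0,c['fy'],c['cy']],[0,0,1.]])
    return K,np.array(c['dist_coeffs'],float),np.array(c['rvec'],float),np.array(c['tvec'],float)
def onplane(n,rc,z,C=None):
    K,d,r,t=C or cal(n)
    u=cv2.undistortPoints(np.array([[[rc[1],rc[0]]]],float),K,d)[0,0]
    R=cv2.Rodrigues(r)[0];o=-R.T@t;v=R.T@np.array([u[0],u[1],1])
    return o+v*(z-o[2])/v[2]
def proj(n,P,C=None):
    K,d,r,t=C or cal(n);return cv2.projectPoints(np.array(P,float).reshape(-1,3),r,t,K,d)[0][:,0]
def snap(n,f):
    im=manip.grab_frame(n);cv2.imwrite('pics/'+f,im[:,:,::-1]);return im
E
python3 - <<'E'
from h import *
zs=dict(lid_top=.158,lug=.1,dial=.07,mixer=.03,tin=.1,spare_tin=.06,jar=.05,leaf=.02,brush=.01)
for n in ['scene','side']:
    snap(n,n+'0.png')
    for k,z in zs.items():
        print(n,k,[(round(e['confidence'],2),np.round(e['at']).tolist(),onplane(n,e['at'],z).round(3).tolist()) for e in manip.search_frame(k,n)[:4]])
o=manip.get_obs();print(o['time_s'],o['eef_pos'],o['eef_rot'],o['finger_gap'])
E
```

```text
scene lid_top [(0.79, [216.0, 416.0], [0.587, 0.163, 0.158]), (0.36, [284.0, 179.0], [0.576, -0.411, 0.158])]
scene lug [(0.96, [340.0, 105.0], [0.621, -0.598, 0.1]), (0.87, [261.0, 263.0], [0.543, -0.213, 0.1]), (0.74, [192.0, 228.0], [0.297, -0.233, 0.1]), (0.67, [226.0, 127.0], [0.315, -0.502, 0.1])]
scene dial [(0.87, [274.0, 266.0], [0.56, -0.211, 0.07]), (0.87, [208.0, 232.0], [0.328, -0.233, 0.07]), (0.72, [348.0, 114.0], [0.628, -0.588, 0.07]), (0.55, [236.0, 130.0], [0.326, -0.505, 0.07])]
scene mixer [(0.83, [267.0, 414.0], [0.647, 0.148, 0.03])]
scene tin [(0.78, [229.0, 414.0], [0.584, 0.17, 0.1]), (0.52, [264.0, 414.0], [0.678, 0.12, 0.1]), (0.22, [264.0, 262.0], [0.549, -0.217, 0.1])]
scene spare_tin [(0.95, [198.0, 489.0], [0.536, 0.436, 0.06]), (0.19, [271.0, 266.0], [0.545, -0.208, 0.06])]
scene jar [(0.68, [286.0, 180.0], [0.507, -0.415, 0.05])]
scene leaf [(0.95, [322.0, 419.0], [0.787, 0.092, 0.02]), (0.17, [216.0, 415.0], [0.49, 0.235, 0.02])]
scene brush [(0.63, [164.0, 450.0], [0.34, 0.436, 0.01]), (0.21, [273.0, 265.0], [0.518, -0.205, 0.01])]
side lid_top [(0
[... 216 characters left out ...]
.27, -0.201, 0.1])]
side dial [(0.98, [180.0, 397.0], [0.568, -0.532, 0.07]), (0.81, [220.0, 474.0], [0.278, -0.448, 0.07]), (0.76, [242.0, 357.0], [0.506, -0.178, 0.07]), (0.6, [273.0, 439.0], [0.269, -0.176, 0.07])]
side mixer []
side tin [(0.63, [289.0, 254.0], [0.592, 0.146, 0.1])]
side spare_tin [(0.61, [398.0, 186.0], [0.529, 0.437, 0.06])]
side jar [(0.74, [210.0, 396.0], [0.503, -0.4, 0.05]), (0.43, [228.0, 354.0], [0.561, -0.255, 0.05])]
side leaf [(0.7, [277.0, 214.0], [0.771, 0.103, 0.02])]
side brush [(0.92, [459.0, 260.0], [0.351, 0.437, 0.01])]
1.0 [ 6.75010558e-01 -4.59193292e-06  2.31314457e-01] [1.64236026e-05 7.07108310e-01 7.07105252e-01 8.51510750e-06] 0.08580013844304735
```

View pics/scene0.png

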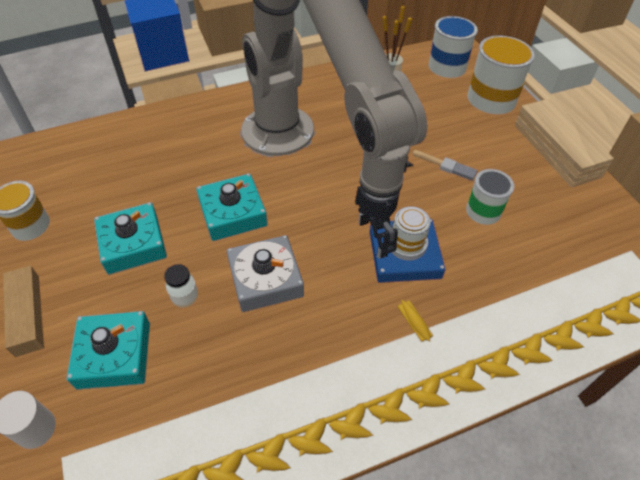

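View pics/side0.png

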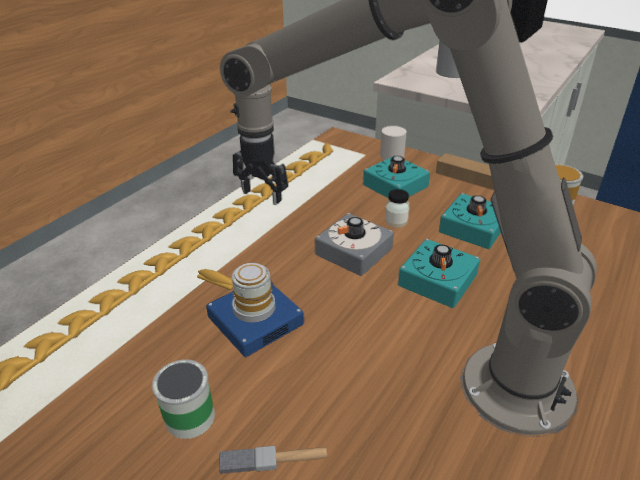

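The grey timer sits near px (265,268) in the scene view, with its lug pointing roughly at 4. The ochre-banded tin is in the blue mixer at px (411,225). Both views agree that the lid is at about (0.585, 0.164). The teal dials are look-alikes. I'll move above the lid with the fingers shut.

{"op": "arm_command", "data": {
  "steps": [
    [4,-2.2,0,0],
    [8,-4.4,0,0],
    [12,-6.6,0,0],
    [16.4,-9,0,0],
    [16.4,-9,0,0],
    [16.4,-9,0,0],
    [16.4,-9,0,0],
    [16.4,-9,0,0]
  ],
  "grip": -1,
  "grip_force": 40
}}

```text
time_s: 1.8
eef_pos: [0.5858, 0.1621, 0.2313]
eef_rot: [0.0, 0.708, 0.706, -0.0]
wrist_force: [0.5, -0.9, 0.5]
finger_gap: 0.0002
grip_force: 0.0
```

Run:
```python
from h import *
o=manip.get_obs();print(o['time_s'],o['eef_pos'],o['finger_gap'],o['wrist_force'])
w=snap('wrist','w1.png'); C=cal('wrist')
for k,z in dict(lid_top=.158,tin=.1,mixer=.03).items():
    print(k,[(round(e['confidence'],2),np.round(e['at']).tolist(),onplane('wrist',e['at'],z,C).round(3).tolist()) for e in manip.search_frame(k,'wrist')[:4]])
s=snap('scene','s1.png')
for k,z in dict(lid_top=.158,lug=.1,dial=.07).items():
    print(k,[(round(e['confidence'],2),np.round(e['at']).tolist(),onplane('scene',e['at'],z).round(3).tolist()) for e in manip.search_frame(k,'scene')[:4]])
a=cv2.resize(s[225:320,215:315],(600,570),interpolation=cv2.INTER_CUBIC)
cv2.imwrite('pics/crop1.png',a[:,:,::-1])
```

```text
1.8 [0.5858139  0.16212478 0.23127625] 0.00019278029137732454 [ 0.47269671 -0.89493379  0.45252955]
lid_top [(0.91, [254.0, 336.0], [0.592, 0.16, 0.158])]
tin [(0.56, [242.0, 330.0], [0.59, 0.148, 0.1]), (0.23, [271.0, 525.0], [0.73, 0.125, 0.1])]
mixer [(0.89, [162.0, 316.0], [0.58, 0.195, 0.03])]
lid_top [(0.74, [216.0, 415.0], [0.587, 0.162, 0.158])]
lug [(0.89, [264.0, 263.0], [0.549, -0.215, 0.1]), (0.61, [226.0, 127.0], [0.315, -0.504, 0.1]), (0.6, [340.0, 105.0], [0.619, -0.598, 0.1]), (0.57, [192.0, 230.0], [0.299, -0.226, 0.1])]
dial [(0.95, [207.0, 230.0], [0.321, -0.237, 0.07]), (0.92, [351.0, 110.0], [0.633, -0.598, 0.07]), (0.87, [236.0, 130.0], [0.323, -0.506, 0.07]), (0.69, [276.0, 264.0], [0.563, -0.218, 0.07])]
```

View pics/w1.png

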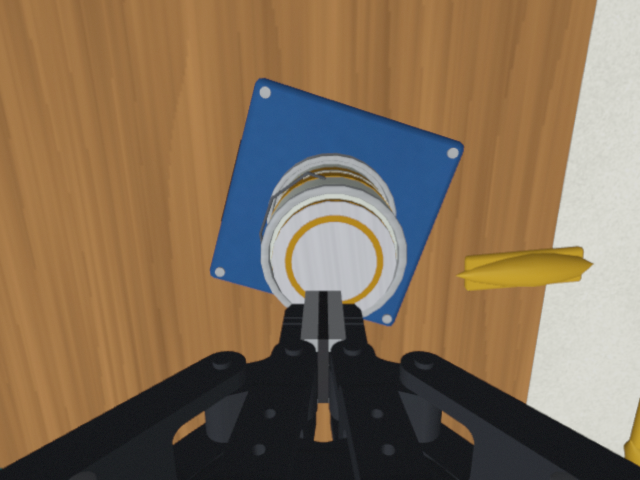

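View pics/crop1.png

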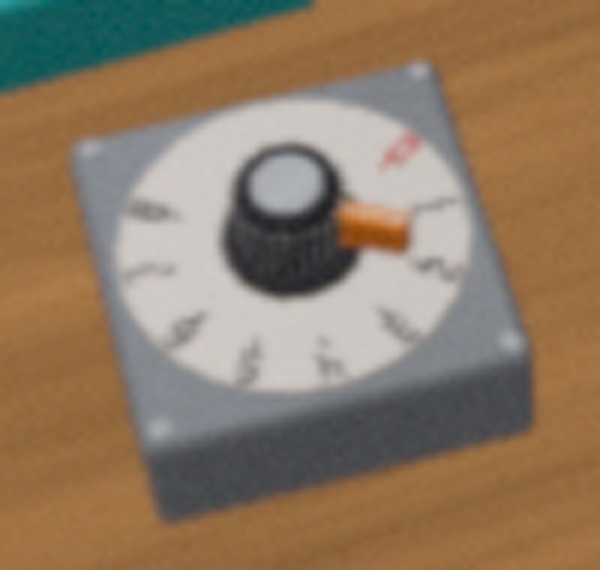

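The shut fingers are over the lid: the ochre ring's centre is at px (334,261) in the wrist view. In the crop, the timer's lug points near number 2. I'll press the lid now.

{"op": "arm_command", "data": {
  "steps": [
    [0,0.1,3.5,0],
    [0,0.1,6.5,0],
    [0,0.1,6.9,0],
    [0,0.1,7.2,0],
    [0,0.1,7.4,0],
    [0,0.1,7.6,0],
    [0,0.1,7.7,0],
    [0,0.1,7.7,0]
  ]
}}

```text
time_s: 3.0
eef_pos: [0.5871, 0.1644, 0.1561]
eef_rot: [0.001, 0.707, 0.707, 0.001]
wrist_force: [-0.4, 0.2, 5.2]
finger_gap: -0.0002
grip_force: 2.5
```

{"op": "arm_command", "data": {
  "steps": [
    [0,0,0.2,0],
    [0,0,0.4,0],
    [0,0,0.6,0],
    [0,0,0.7,0],
    [0,0,0.7,0],
    [0,0,0.7,0]
  ]
}}

```text
time_s: 3.6
eef_pos: [0.5872, 0.1644, 0.15]
eef_rot: [0.001, 0.707, 0.707, 0.002]
wrist_force: [-2.8, -0.7, 12.5]
finger_gap: 0.0003
grip_force: 6.1
```

{"op": "arm_command", "data": {
  "steps": [
    [0,0,0.1,0],
    [0,0,0.15,0],
    [0,0,0.15,0],
    [0,0,0.15,0]
  ]
}}

```text
time_s: 4.0
eef_pos: [0.5873, 0.1645, 0.1499]
eef_rot: [0.001, 0.707, 0.707, 0.002]
wrist_force: [-7.0, -2.7, 21.8]
finger_gap: 0.0002
grip_force: 11.0
```

The lid hit its hard stop at z = 0.150 with 22 N. I'll retreat upwards, then move over to the timer.

{"op": "arm_command", "data": {
  "steps": [
    [0,0,-4,0],
    [0,0,-9,0],
    [-4,-0.6,-10,0],
    [-9,-1.3,-10,0],
    [-14,-2,-10,0],
    [-19,-2.8,-10,0],
    [-24,-3.5,-10,0],
    [-29,-4.2,-10,0]
  ]
}}

```text
time_s: 4.8
eef_pos: [0.544, -0.1253, 0.2467]
eef_rot: [0.001, 0.707, 0.707, 0.001]
wrist_force: [0.8, -0.4, 0.5]
finger_gap: 0.0
grip_force: 0.0
```

{"op": "arm_command", "data": {
  "steps": [
    [-4.5,-0.7,0,0],
    [-8.5,-1.3,0,0],
    [-8.5,-1.3,0,0],
    [-8.5,-1.3,0,0],
    [-8.5,-1.3,0,0],
    [-8.5,-1.3,0,0]
  ]
}}

```text
time_s: 5.4
eef_pos: [0.5319, -0.2067, 0.2459]
eef_rot: [-0.0, 0.706, 0.708, 0.0]
wrist_force: [0.4, -0.8, 0.8]
finger_gap: -0.0001
grip_force: 0.0
```

Run:
```python
from h import *
o=manip.get_obs();print(o['time_s'],o['eef_pos'],o['eef_rot'],o['wrist_force'])
w=snap('wrist','w2.png'); C=cal('wrist'); np.savez('w2.npz',K=C[0],d=C[1],r=C[2],t=C[3])
for k,z in dict(lug=.1,dial=.07,timer=.04).items():
    print(k,[(round(e['confidence'],2),np.round(e['at']).tolist(),onplane('wrist',e['at'],z,C).round(3).tolist()) for e in manip.search_frame(k,'wrist')[:4]])
s=snap('scene','s2.png')
print([(round(e['confidence'],2),np.round(e['at']).tolist(),onplane('scene',e['at'],.15).round(3).tolist()) for e in manip.search_frame('lid_top','scene')[:4]])
s2=snap('side','d2.png')
a=[cv2.resize(x,(400,400),interpolation=cv2.INTER_CUBIC) for x in (s[190:290,365:465],s2[245:345,205:305])]
cv2.imwrite('pics/crop2.png',np.hstack(a)[:,:,::-1])
```

```text
5.4 [ 0.53194809 -0.20671397  0.24593443] [-6.38248788e-05  7.06162096e-01  7.08050121e-01  3.41112294e-04] [ 0.44287359 -0.82752908  0.84559218]
lug [(0.93, [213.0, 327.0], [0.534, -0.204, 0.1]), (0.63, [234.0, 24.0], [0.314, -0.221, 0.1])]
dial [(0.88, [220.0, 77.0], [0.335, -0.218, 0.07]), (0.68, [418.0, 48.0], [0.277, -0.408, 0.07]), (0.59, [200.0, 327.0], [0.534, -0.201, 0.07])]
timer [(0.86, [199.0, 326.0], [0.534, -0.207, 0.04]), (0.78, [224.0, 75.0], [0.314, -0.23, 0.04]), (0.75, [418.0, 49.0], [0.254, -0.434, 0.04])]
[(0.73, [219.0, 413.0], [0.587, 0.159, 0.15]), (0.58, [285.0, 179.0], [0.572, -0.412, 0.15])]
```

View pics/w2.png

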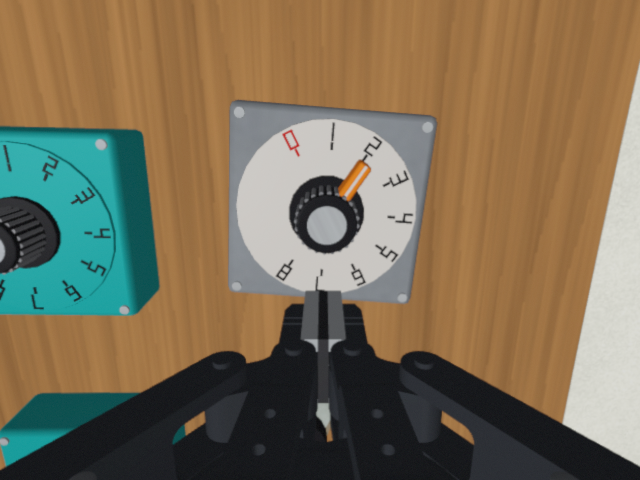

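View pics/crop2.png

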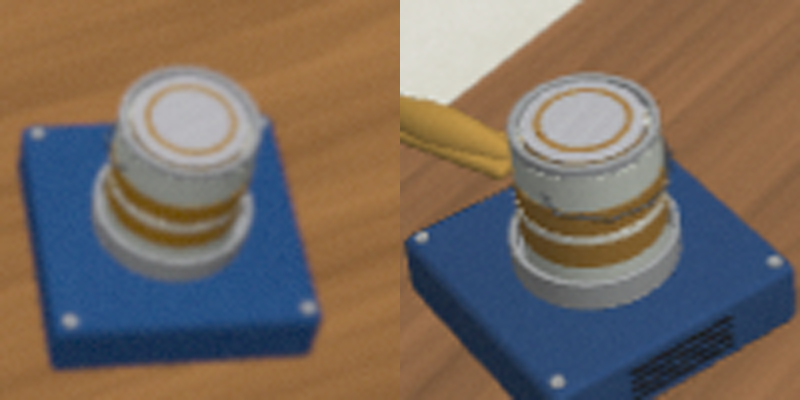

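The lid is flush in both views and the tin is still in its cup. The timer's lug is at 2 (line at px (355,180)). The screws at (239,112), (428,127), (403,298) and (236,286) give the timer's pose.

Run:
```python
from h import *
from scipy.optimize import least_squares
f=np.load('w2.npz');C=(f['K'],f['d'],f['r'],f['t'])
S=[onplane('wrist',p,.066,C) for p in [(112,239),(127,428),(298,403),(286,236)]]
print(np.round(S,3),np.mean(S,0))
for i in range(4):
    e=S[(i+1)%4]-S[i];print(np.hypot(*e[:2]),np.degrees(np.arctan2(e[1],e[0])))
im=cv2.imread('pics/w2.png');m=(im.min(2)>165).astype(np.uint8)
n,l,st,ce=cv2.connectedComponentsWithStats(m);
i=l[150,270];c=max(cv2.findContours((l==i).astype(np.uint8),cv2.RETR_EXTERNAL,cv2.CHAIN_APPROX_NONE)[0],key=len)[:,0]
P=np.array([onplane('wrist',(y,x),.07,C)[:2] for x,y in cv2.convexHull(c)[:,0]])
r=least_squares(lambda q:np.hypot(*(P-q[:2]).T)-q[2],[.53,-.2,.07],loss='soft_l1',f_scale=.001);print('dial fit',r.x)
top=onplane('wrist',(226,327),.109,C);print('sleeve top',top)
hsv=cv2.cvtColor(im,cv2.COLOR_BGR2HSV);o=cv2.inRange(hsv,(5,150,120),(18,255,255));o[:, :300]=0;o[:,400:]=0;o[:140]=0;o[240:]=0
ys,xs=np.nonzero(o);print('orange',len(xs),ys.mean(),xs.mean())
c0=r.x[:2];L=onplane('wrist',(ys.mean(),xs.mean()),.098,C)[:2]-c0;print('lug',L,np.hypot(*L),np.degrees(np.arctan2(L[1],L[0])))
for q in [(293,143),(332,135),(371,149),(398,180),(402,218),(386,253),(357,273)]:
    v=onplane('wrist',(q[1],q[0]),.07,C)[:2]-c0;print(q,np.hypot(*v).round(4),np.degrees(np.arctan2(v[1],v[0])).round(1))
```

```text
[[ 0.468 -0.135  0.066]
 [ 0.611 -0.145  0.066]
 [ 0.601 -0.288  0.066]
 [ 0.457 -0.277  0.066]] [ 0.53416197 -0.2113952   0.066     ]
0.14346900439060126 -4.238838620828464
0.14327824057005176 -94.14288920788181
0.14405203108083792 175.64392361615717
0.14298369366630823 85.623801292624
dial fit [ 0.53358119 -0.21074526  0.0715839 ]
sleeve top [ 0.53416777 -0.21150279  0.109     ]
orange 451 179.78935698447893 352.8070953436807
lug [0.01892201 0.03039238] 0.03580138508385998 58.093994109171156
(293, 143) 0.0593 115.1
(332, 135) 0.0599 85.8
(371, 149) 0.0601 55.2
(398, 180) 0.0618 24.5
(402, 218) 0.0614 -4.7
(386, 253) 0.0608 -35.0
(357, 273) 0.0589 -63.4
```

{"op": "arm_command", "data": {
  "steps": [
    [0.7,0.6,0,0.15],
    [1.5,1.3,0,0.3],
    [2.2,2,0,0.45],
    [3,2.6,0,0.6],
    [3,2.6,0,0.6],
    [3,2.6,0,0.6],
    [3,2.6,0,0.6]
  ],
  "grip": -0.3,
  "grip_force": 20
}}

```text
time_s: 6.45
eef_pos: [0.5569, -0.1791, 0.2458]
eef_rot: [0.0, 0.884, 0.468, -0.0]
wrist_force: [-1.0, -0.1, 0.1]
finger_gap: 0.0299
grip_force: 0.0
```

Run:
```python
from h import *
from scipy.spatial.transform import Rotation as R
o=manip.get_obs();q=o['eef_rot'];M=R.from_quat(np.r_[q[1:],q[0]]).as_matrix()
print(o['time_s'],o['eef_pos'],o['finger_gap'],np.round(o['qpos'],2)); print(M.round(3),np.degrees(np.arctan2(M[1,1],M[0,1])))
e=np.array([.5577,-.1763,.083])-o['eef_pos'];print('to go tool cm',(M.T@e*100).round(2))
snap('wrist','w3.png')
```

```text
6.45 [ 0.55692661 -0.17910211  0.24581802] 0.029864728677751286 [ 0.03  0.32  0.22  1.77 -0.08  1.06 -0.32]
[[ 0.563  0.827 -0.   ]
 [ 0.827 -0.563 -0.   ]
 [-0.    -0.    -1.   ]] -34.253353356807686
to go tool cm [ 0.28 -0.09 16.28]
```

View pics/w3.png

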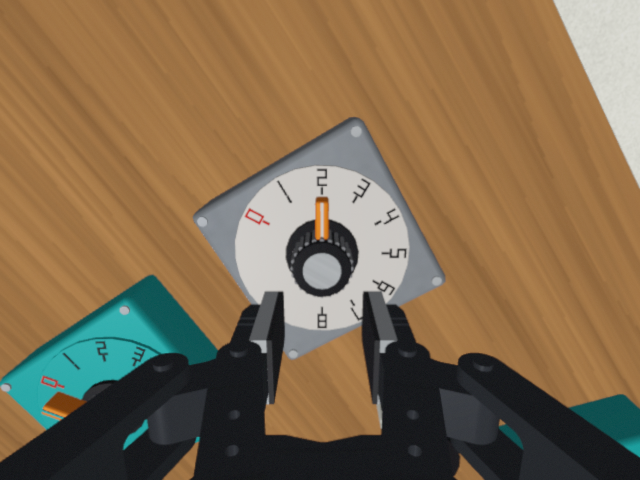

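The lug (px column 321) lies midway between the open fingers (column 323) and is aligned radially, so I'll go down and pinch it.

{"op": "arm_command", "data": {
  "steps": [
    [0.3,0,4,0],
    [0.3,0,8,0],
    [0.3,0,11,0],
    [0.3,0,13,0],
    [0.3,0,15,0],
    [0.3,0,16,0],
    [0.3,0,16,0],
    [0.3,0,16,0]
  ]
}}

```text
time_s: 7.3
eef_pos: [0.5594, -0.1764, 0.0865]
eef_rot: [0.0, 0.884, 0.467, 0.0]
wrist_force: [-0.1, 0.6, -0.5]
finger_gap: 0.0298
grip_force: 0.0
```

{"op": "arm_command", "data": {
  "steps": [
    [0,0,0,0],
    [0,0,0,0],
    [0,0,0,0],
    [0,0,0,0],
    [0,0,0,0],
    [0,0,0,0]
  ],
  "grip": -0.9,
  "grip_force": 20
}}

```text
time_s: 7.9
eef_pos: [0.5589, -0.1755, 0.087]
eef_rot: [-0.0, 0.884, 0.467, 0.0]
wrist_force: [-3.1, 2.4, 6.4]
finger_gap: 0.0088
grip_force: 22.2
```

{"op": "arm_command", "data": {
  "steps": [
    [-0.03,0.54,0,0.125],
    [-0.13,1.06,0,0.25],
    [-0.3,1.58,0,0.375],
    [-0.53,2.06,0,0.5],
    [-0.81,2.52,0,0.625],
    [-1.15,2.93,0,0.75],
    [-1.54,3.3,0,0.875],
    [-1.98,3.62,0,1.0]
  ]
}}

```text
time_s: 8.7
eef_pos: [0.5772, -0.2123, 0.0869]
eef_rot: [-0.001, 1.0, -0.017, -0.0]
wrist_force: [-4.8, 3.1, 7.0]
finger_gap: 0.0092
grip_force: 22.5
```

{"op": "arm_command", "data": {
  "steps": [
    [-0.03,0.54,0,0.125],
    [-0.13,1.06,0,0.25],
    [-0.3,1.58,0,0.375],
    [-0.53,2.06,0,0.5],
    [-0.68,2.32,0,0.57],
    [-0.68,2.32,0,0.57],
    [-0.68,2.32,0,0.57],
    [-0.68,2.32,0,0.57]
  ]
}}

```text
time_s: 9.5
eef_pos: [0.5697, -0.2344, 0.0868]
eef_rot: [-0.001, 0.956, -0.295, -0.001]
wrist_force: [-4.7, 4.0, 8.5]
finger_gap: 0.0093
grip_force: 22.5
```

Run:
```python
from h import *
from scipy.spatial.transform import Rotation as R
o=manip.get_obs();q=o['eef_rot'];M=R.from_quat(np.r_[q[1:],q[0]]).as_matrix()
v=o['eef_pos'][:2]-[.534,-.211]
print(o['time_s'],o['eef_pos'],o['finger_gap'],o['wrist_force'],np.degrees(np.arctan2(M[1,0],M[0,0])),np.hypot(*v),np.degrees(np.arctan2(v[1],v[0])))
```

```text
9.5 [ 0.56969776 -0.23436761  0.0868293 ] 0.00930195867146315 [-4.73347932  4.04287477  8.46222273] -34.281858724379866 0.04266585447248267 -33.208590451475146
```

The lug is at about -34°, which is number 5. I'll open the fingers and retreat straight up.

{"op": "arm_command", "data": {
  "steps": [
    [0,0,0,0],
    [0,0,0,0],
    [0,0,0,0],
    [0,0,0,0],
    [0,0,0,0],
    [0,0,0,0]
  ],
  "grip": -0.3
}}

```text
time_s: 10.1
eef_pos: [0.5703, -0.2358, 0.0857]
eef_rot: [0.0, 0.955, -0.295, -0.0]
wrist_force: [0.7, 0.9, -0.6]
finger_gap: 0.03
grip_force: 0.0
```

{"op": "arm_command", "data": {
  "steps": [
    [0,0,-2,0],
    [0,0,-5,0],
    [0,0,-9,0],
    [0,0,-13,0],
    [0,0,-16,0],
    [0,0,-16,0],
    [0,0,-16,0],
    [0,0,-16,0]
  ]
}}

```text
time_s: 10.9
eef_pos: [0.5697, -0.2352, 0.2446]
eef_rot: [-0.0, 0.955, -0.295, -0.001]
wrist_force: [0.3, 1.0, -0.2]
finger_gap: 0.0299
grip_force: 0.0
```

Run:
```python
from h import *
o=manip.get_obs();print(o['time_s'],o['eef_pos'],o['wrist_force'])
w=snap('wrist','w4.png');s=snap('scene','s4.png')
cv2.imwrite('pics/fin.png',np.hstack([cv2.resize(w,(400,300)),cv2.resize(s[150:345,160:420],(400,300))])[:,:,::-1])
```

```text
10.9 [ 0.56965503 -0.23523329  0.2445916 ] [ 0.271372    1.01040024 -0.18956622]
```

View pics/w4.png

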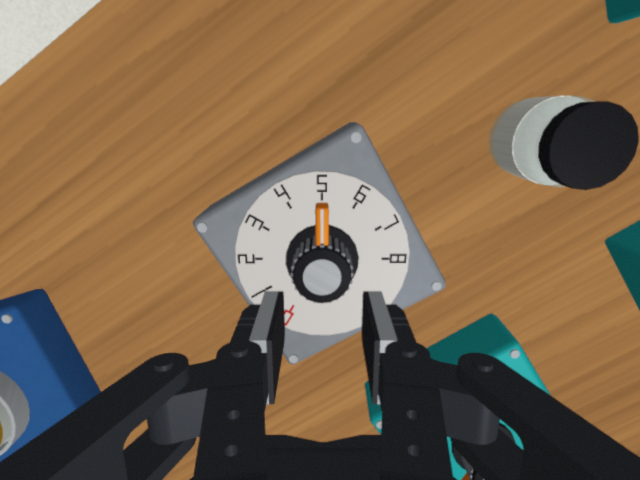

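View pics/s4.png

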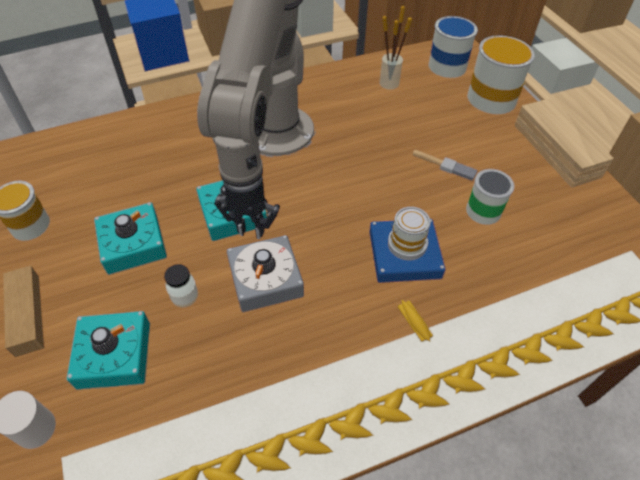

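The lug (column 321) points at 5 (px (321,184)), the tin stands in its cup, and the spare tin, jar, leaf and brush haven't moved.

```bash
python3 -c "
from station import manip
print(manip.finish_job())"
```

```text
the job is handed in; nothing more can be done
None
```

I pressed the lid fully home (flush with the rim at its hard stop), then turned the timer's lug to 5 and let go; the tin stands in its cup, nothing beside them moved, and the job is handed in at about 11 s.

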